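Odour check of a washed tasting glass

ROBOT

A 6-joint arm with a two-finger parallel gripper is mounted at the origin on the work surface. World frame = base frame: x ahead of the robot, y to its left, z up, the work surface at z = 0. Lengths are in m, angles in rad, forces in N, time in s.
With the tool pointing down it reaches from about 0.35 to 0.775 m from the base axis. Payload 5.5 kg.
Tool frame: the origin (TCP) lies midway between the tips of the shut fingers; the grasp point (between the pads) lies 19 mm behind it (env.hold_point_z is the distance from the TCP to the grasp point, in m); z points along the fingers, y is the line along which they close (so a half turn about z gives the same grasp; the last joint's range is limited). The gripper opens to 85 mm and grips with 20 to 120 N. Pads are 22 mm wide; open, the fingers measure 114 mm over their backs; the gripper's body (76 mm by 85 mm) begins 54 mm behind the grasp point. The pads swing forward as they close: fully open they stand 13 mm farther back than shut.
Start: joints at [1.04, 0.313, 0.046, 1.304, 0, 1.431], TCP at [0.219, 0.532, 0.231] pointing down, gripper open.
Joint ranges: [-2.76, 2.76], [-0.86, 1.69], [-1.03, 1.26], [-2.2, 2.34], [-1.47, 1.5], [-3.14, 3.14]. Speed limits (rad/s): [2.57, 2.57, 3.14, 3.14, 3.14, 3.14].

INTERFACE

Orientations are given as a unit quaternion [w, x, y, z].
In Python, from workcell import env, read_camera gives the robot as it stands. The module is installed in compiled form; this text tells all that it offers.
- The arm moves only by the tool carry_out, never from a script. Its argument "moves" is a list of rows, each an object of numbers: "tx", "ty", "tz": the shift along the world's x, y, z in cm; "wx", "wy", "wz": the turn, a rotation vector about the world's x, y, z in rad; "claw": the closure, from -1 (fully open) to 1 (shut). A call has 1 to 8 rows; each row shifts and turns the commanded pose from where the row before left it; what a row does not reach is not made up. A row lasts 1/8 s, in which the tool goes at most 62.5 mm and 10.7 degrees, less where a joint would pass 70% of its speed; a pose out of reach is approached as far as the arm can. A call is refused whole if a number of a shift passes 6.25 or a number of a turn 0.188, either way. A call with a gripper value outside its range is refused whole. The fingers move at their own pace and stop on an object; "newtons" is the grip in N (left out, the last holds). Time passes only in rows, so rows that do not move let the fingers close. It gives the time, the measured TCP pose, the force, the opening and the grip force at its end, in the units of the state.
- env.get_state(): the state, without advancing time (a new reading comes with each control period).
- read_camera(name): name is "side" or "top"; returns a dict with "image" (400x640x3 uint8, blue, green, red), "z_map" (400x640 float32, m along the optical axis (not along the pixel's ray), 0 where there is no reading), "fx", "fy", "cx", "cy" (pixels), "camera_from_world" (4x4, takes a point from world to camera coordinates). Camera axes: x right, y down, z forward; pixel columns grow to the right and rows downward; lengths in m; the calibration is good to about 2 mm. A picture is of the moment at which its call begins.
- env.hand_in(): hands the job in; it is judged then, once.
The state is a dict: "clock": time; "joint_pos": joint angles; "qvel": joint speeds; "tau": joint torques, N m; "tcp_pos": TCP position; "orientation": TCP orientation; "wrist_force": force on the tool from outside, world axes, zero at the start; "ft_torque": the same for the moment, N m; "finger_gap": finger opening in m; "grip_force": force on a finger pad.
Only numpy, scipy, OpenCV 4.12 (cv2) and the standard library are available. Lean on these libraries where they do the work, as an engineer would, in place of code of your own. Each camera call takes 0.05 s, during which the arm holds its last target. There are 200 camera calls.

TASK

Check the washed blue tasting glass that stands in the warming block for odour: first thread the yellow marker ring onto the post in front of the blue glass, down onto the ledge, and let go of it. Then take the odour sensor by its grip from its dock, carry it over the row of amber bottles (higher than their caps, not around or between them) and finish still holding it, steady, upright and centred about 1 cm above the mouth of the blue glass, the white bell downward. Do not let the sensor touch any glass, leave the glasses and bottles where they stand, and do not put the sensor down or let go of it.

Things in the scene. Friction and masses are not known exactly. Their poses are not given: they have to be found in the camera images.
- marker_ring: yellow plastic marker ring lying flat and loose on the table: outer diameter 40 mm, hole 18 mm, height 14 mm, 30 g (mass varies); origin at the centre of its underside, z along its axis
- post_left (a point): centre of the top end of the left-hand (largest y) of the warming block's three upright steel marker posts (10 mm in diameter, 90 mm apart in a row on the side nearest the robot). The post rises 40 mm above the grey front ledge, so this point is 68 mm above the table; each post stands 85 mm in front of the centre of one glass well
- post_middle (a point): centre of the top end of the middle of the warming block's three upright steel marker posts (10 mm in diameter, 90 mm apart in a row on the side nearest the robot). The post rises 40 mm above the grey front ledge, so this point is 68 mm above the table; each post stands 85 mm in front of the centre of one glass well
- post_right (a point): centre of the top end of the right-hand (smallest y) of the warming block's three upright steel marker posts (10 mm in diameter, 90 mm apart in a row on the side nearest the robot). The post rises 40 mm above the grey front ledge, so this point is 68 mm above the table; each post stands 85 mm in front of the centre of one glass well
- block: fixed warming block, 280 mm long in y, 28 mm tall, with three wells (46 mm wide, 6 mm deep) in a row at y = 0 and +/-90 mm, a glass in each; in front a ledge, 28 mm tall, with a post at x = -85 mm before each well; behind, an 18 mm tall strip out to x = +110 mm. Origin at the centre of its underside, below the middle well; x away from the robot, z up; turned up to 0.2 rad
- blue_glass: the cobalt blue open tasting glass, round, 62 mm tall, 68 mm across at its widest (24 mm up), 52 mm across the mouth, about 130 g; it stands loose in one of the three wells (which one varies), its underside 22 mm above the table; origin at the centre of its underside, z up
- blue_glass_rim (a point): centre of the mouth of the blue glass, level with its rim (84 mm above the table while it stands in its well)
- amber_glass_1: open tasting glass like the blue one (same size, origin and fit), but of amber glass; standing in one of the other two wells; leave it alone
- amber_glass_2: open tasting glass like the blue one (same size, origin and fit), but of amber glass; standing in one of the other two wells; leave it alone
- sensor: hand-held odour sensor standing upright in its dock, loose, 100 mm tall, about 180 g (mass varies): below, a white bell 56 mm in diameter, its side upright to 18 mm and then tapering to 36 mm up; above it a round grey grip 28 mm in diameter from 36 to 100 mm up. Origin at the centre of its underside (the bell's flat lower face), z up along the grip
- dock: fixed black round dock, 74 mm in diameter, 14 mm tall with a 4 mm raised lip; the sensor stands on its floor, 10 mm above the table; origin at the centre of its underside
- bottle_1: closed amber bottle with a white paper label and black cap, 44 mm in diameter, 120 mm tall, loose; origin at the centre of its underside, z up. One of a row of three between the dock and the warming block; leave it standing
- bottle_2: closed amber bottle with a white paper label and black cap, 44 mm in diameter, 120 mm tall, loose; origin at the centre of its underside, z up. One of a row of three between the dock and the warming block; leave it standing
- bottle_3: closed amber bottle with a white paper label and black cap, 44 mm in diameter, 120 mm tall, loose; origin at the centre of its underside, z up. One of a row of three between the dock and the warming block; leave it standing
There are look-alikes about, which are no part of the job. What is shaped like the bottle_1 but purple is not meant. Of the things that look like the marker_ring, the larger one is meant.

How it is judged:
By the outcome, as a careful person would: the job done as asked, in the order asked, and still so for the second after the job is handed in, while the arm keeps its last pose, push and grip.
It also fails if it takes over 64 s, if anything falls off the work surface, if the arm or the gripper's body presses on something with over 40 N, if the wrist force passes 120 N, or if a joint passes its speed limit or range.

## Working session

There is one attempt and no reset: what is moved stays moved. The work goes in short steps, Python scripts to look and compute and a tool call to move; the robot and the scene stay as the last step left them, time stands still between calls to the robot, and variables do not carry over. Pictures are saved under pics/ and viewed, at most 10 in all, crops included, and the job is handed in when it is done.

Besides the shell and the picture viewer there is one more tool, called after ">>>" as name(argument=value, ...) on one line, values as JSON. carry_out: Moves the arm, as the interface text tells. Its arguments: {"type":"object","properties":{"moves":{"type":"array","items":{"type":"object","properties":{"tx":{"type":"number"},"ty":{"type":"number"},"tz":{"type":"number"},"wx":{"type":"number"},"wy":{"type":"number"},"wz":{"type":"number"},"claw":{"type":"number"}}}},"newtons":{"type":"number"}},"required":["moves"]}

```bash
mkdir -p pics; cat > h.py <<'E'
import numpy as np, cv2
from workcell import env, read_camera
def cloud(c):
    z=c["z_map"]; v,u=np.mgrid[0:400,0:640]
    P=np.stack([(u-c["cx"])/c["fx"]*z,(v-c["cy"])/c["fy"]*z,z,np.ones_like(z)],-1)
    W=P@np.linalg.inv(c["camera_from_world"]).T
    W[z<=0]=np.nan
    return W[...,:3]
E
python3 - <<'E'
from h import *
for n in("top","side"):
    c=read_camera(n); cv2.imwrite(f"pics/{n}0.png",c["image"]); np.savez(f"{n}0.npz",**c)
    print(n,np.linalg.inv(c["camera_from_world"]).round(3).tolist(),c["fx"])
print(env.get_state(), env.hold_point_z)
E
```

```text
top [[0.003, -0.998, 0.066, 0.49], [-0.999, -0.006, -0.04, 0.046], [0.041, -0.066, -0.997, 0.914], [0.0, 0.0, 0.0, 1.0]] 366.3271800300691
side [[-0.992, -0.081, 0.096, 0.471], [-0.123, 0.51, -0.851, 0.925], [0.02, -0.856, -0.516, 0.625], [0.0, 0.0, 0.0, 1.0]] 428.65754787906496
{'clock': 0.1, 'joint_pos': array([ 1.04038684e+00,  3.13946555e-01,  4.50962666e-02,  1.30359410e+00,
       -9.39357695e-06,  1.43121409e+00]), 'qvel': array([ 0.00022186, -0.00079356,  0.00133465,  0.00040615,  0.00017941,
       -0.00068738]), 'tau': array([ 1.94031629e-03, -4.81724489e+01,  2.99244529e+01,  1.27174592e-02,
       -1.26701880e-04,  1.49848240e-06]), 'tcp_pos': array([0.21881985, 0.53124786, 0.23048745]), 'orientation': array([-2.66477212e-04,  1.94172234e-01,  9.80967107e-01, -7.79769040e-04]), 'wrist_force': array([0.84864946, 0.47161846, 0.00168894]), 'ft_torque': array([-0.01254137,  0.01688477, -0.01690661]), 'grip_force': 0.0, 'finger_gap': 0.08518326133559645} 0.0187
```

View pics/top0.png

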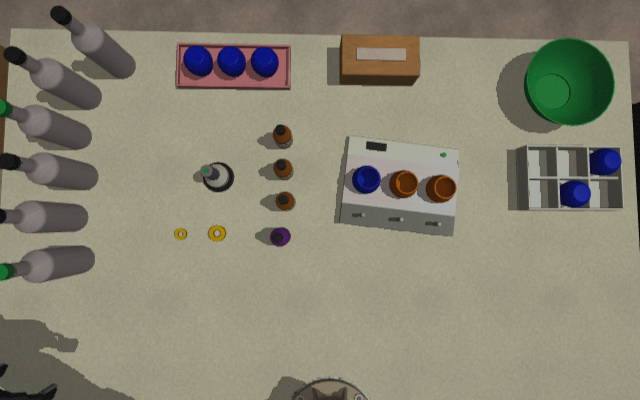

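View pics/side0.png

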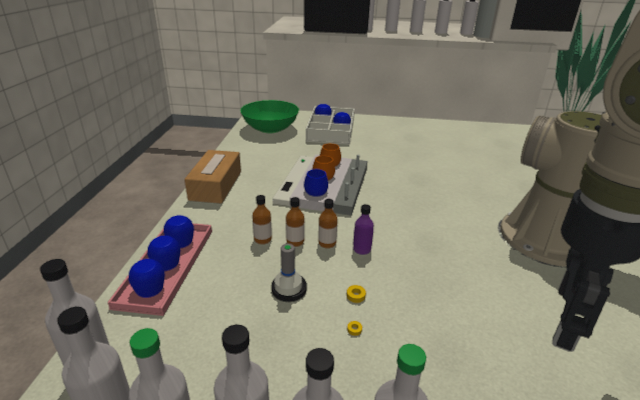

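Top view: the larger ring is at (217,233) and the smaller look-alike at (180,234). The blue glass in the block is at (367,179), leftmost, with its post at (362,214). Other blue glasses are at (198–265,61) in the tray and at (575,193), (605,161) in the crate. The sensor is at (213,176), the amber bottles at (283,134–201) and the purple look-alike at (280,236). I choose the ring at (217,233), the glass at (367,179) and post_left.

```bash
python3 - <<'E'
from h import *
C={n:dict(np.load(f"{n}0.npz")) for n in("top","side")}
W={n:cloud(C[n]) for n in C}
def reg(n,u0,u1,v0,v1,zl,zh):
    w=W[n][v0:v1,u0:u1].reshape(-1,3); m=(w[:,2]>zl)&(w[:,2]<zh); return w[m]
def circ(p):
    (x,y),r=cv2.minEnclosingCircle(p[:,:2].astype(np.float32)); return [round(float(a),4) for a in(x,y,r)],len(p),p.mean(0).round(4)
for n,b in(("top",(200,235,222,246)),("side",(340,372,280,308))):
    print("ring",n,circ(reg(n,*b,.009,.02)))
print("ring small",circ(reg("top",170,192,225,243,.006,.02)))
for n,b in(("top",(190,240,155,195)),("side",(270,310,235,300))):
    for z in((.02,.045),(.05,.075),(.08,.1),(.1,.12)):
        p=reg(n,*b,*z); 
        if len(p)>2: print("sensor",n,z,circ(p), p.min(0).round(3),p.max(0).round(3))
for b in((345,385,160,200),(388,420,165,202),(425,460,170,206)):
    p=reg("top",*b,.075,.1)
    if len(p): print("glass top",circ(p))
for b in((352,372,205,222),(388,408,210,228),(426,445,215,232)):
    p=reg("top",*b,.045,.08)
    if len(p): print("post",circ(p),p[:,2].max())
for b in((265,298,115,152),(265,298,152,184),(265,300,185,215)):
    p=reg("top",*b,.105,.13); print("bottle",circ(p))
# block outline
p=reg("top",330,470,130,240,.012,.034)
print("block",cv2.minAreaRect(p[:,:2].astype(np.float32)))
im=C["top"]["image"]
a=cv2.resize(im[155:255,165:265],(400,400),interpolation=2);b=cv2.resize(im[140:240,335:435],(400,400),interpolation=2)
cv2.imwrite("pics/crop.png",np.hstack([a,b]))
E
```

```text
ring top ([0.4637, 0.2732, 0.0199], 168, array([0.4637, 0.273 , 0.0125]))
ring side ([0.4624, 0.276, 0.0212], 205, array([0.4625, 0.2771, 0.013 ]))
ring small ([0.461, 0.3623, 0.0146], 83, array([0.461 , 0.3616, 0.0083]))
sensor top (0.02, 0.045) ([0.6028, 0.2747, 0.0279], 262, array([0.5987, 0.2667, 0.0336])) [0.576 0.247 0.021] [0.629 0.3   0.045]
sensor top (0.05, 0.075) ([0.6023, 0.2729, 0.0142], 47, array([0.5985, 0.2659, 0.0615])) [0.589 0.261 0.05 ] [0.615 0.279 0.075]
sensor top (0.08, 0.1) ([0.6021, 0.2727, 0.0136], 28, array([0.5988, 0.2657, 0.0892])) [0.59  0.261 0.08 ] [0.615 0.278 0.1  ]
sensor top (0.1, 0.12) ([0.6028, 0.2749, 0.0141], 137, array([0.6025, 0.2739, 0.108 ])) [0.589 0.261 0.1  ] [0.616 0.288 0.113]
sensor side (0.02, 0.045) ([0.5978, 0.212, 0.0944], 478, array([0.6018, 0.2616, 0.032 ])) [0.574 0.118 0.02 ] [0.633 0.306 0.045]
sensor side (0.05, 0.075) ([0.6021, 0.2771, 0.0146], 147, array([0.5999, 0.2854, 0.0622])) [0.588 0.271 0.05 ] [0.617 0.291 0.075]
sensor side (0.08, 0.1) ([0.6021, 0.2799, 0.0132], 109, array([0.6007, 0.2861, 0.0904])) [0.589 0.278 0
[... 294 characters left out ...]
.1685,  0.0811]))
glass top ([0.5719, -0.2633, 0.0287], 150, array([ 0.5704, -0.2572,  0.0811]))
post ([0.5088, -0.0757, 0.0049], 18, array([ 0.5092, -0.0744,  0.063 ])) 0.06963237561250046
post ([0.4988, -0.1651, 0.0051], 24, array([ 0.4987, -0.1637,  0.0623])) 0.07020884116253878
post ([0.4885, -0.2544, 0.0054], 23, array([ 0.4877, -0.2527,  0.0629])) 0.06985111219300555
bottle ([0.6954, 0.1143, 0.0108], 85, array([0.6942, 0.1136, 0.1176]))
bottle ([0.6165, 0.112, 0.0107], 83, array([0.6158, 0.1117, 0.1179]))
bottle ([0.5406, 0.1057, 0.0108], 80, array([0.5404, 0.1056, 0.1185]))
block ((0.5831419825553894, -0.1754709780216217), (0.28203651309013367, 0.22028975188732147), 83.35282897949219)
```

View pics/crop.png

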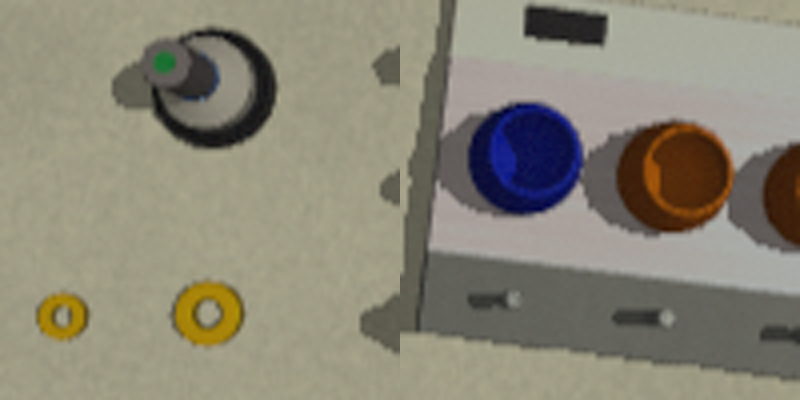

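The crop confirms the choice: the large ring at crop (208,313) beside the small one at (62,316), and the blue glass with its post at crop (513,298). Top and side views differ by about 2 mm in y, so I take the average. I go above the ring and turn the fingers to close along the block's y.

>>> carry_out(moves=[{"tx": 3.05,"ty": -3.2,"tz": -1,"wz": 0.035,"claw": -1},{"tx": 3.05,"ty": -3.2,"tz": -1,"wz": 0.035,"claw": -1},{"tx": 3.05,"ty": -3.2,"tz": -1,"wz": 0.035,"claw": -1},{"tx": 3.05,"ty": -3.2,"tz": -1,"wz": 0.035,"claw": -1},{"tx": 3.05,"ty": -3.2,"tz": -1,"wz": 0.035,"claw": -1},{"tx": 3.05,"ty": -3.2,"tz": -1,"wz": 0.035,"claw": -1},{"tx": 3.05,"ty": -3.2,"tz": -1,"wz": 0.035,"claw": -1},{"tx": 3.05,"ty": -3.2,"tz": -1,"wz": 0.035,"claw": -1}], newtons=40)

```text
invalid input at $.moves[0]: expected keys tx, ty, tz, wx, wy, wz, claw
```

```bash
python3 - <<'E'
from h import *
C=dict(np.load("side0.npz"));W=cloud(C)
# side view: posts (thin, tops) + blue glass rim
for b in((340,365,150,215),):
    w=W[b[2]:b[3],b[0]:b[1]].reshape(-1,3)
    for t in((.5088,-.0757),(.4988,-.1651),(.4885,-.2544)):
        m=(np.hypot(w[:,0]-t[0],w[:,1]-t[1])<.015)&(w[:,2]>.04)&(w[:,2]<.075)
        p=w[m]; print("post side",len(p),p.mean(0).round(4) if len(p) else "",(p.min(0).round(4),p.max(0).round(4)) if len(p) else "")
w=W.reshape(-1,3);m=(np.hypot(w[:,0]-.593,w[:,1]+.0858)<.045)&(w[:,2]>.078)&(w[:,2]<.09)
print("rim side",cv2.minEnclosingCircle(w[m][:,:2].astype(np.float32)),m.sum())
s=env.get_state();print(s["tcp_pos"],s["orientation"],s["wrist_force"])
E
```

```text
post side 35 [ 0.508  -0.0721  0.0539] (array([ 0.5029, -0.0775,  0.0402]), array([ 0.5128, -0.0676,  0.0682]))
post side 31 [ 0.4972 -0.1617  0.0546] (array([ 0.493 , -0.1681,  0.0414]), array([ 0.5022, -0.1566,  0.069 ]))
post side 28 [ 0.4865 -0.2504  0.0542] (array([ 0.4824, -0.2562,  0.0402]), array([ 0.4915, -0.2436,  0.0667]))
rim side ((0.594878077507019, -0.08495484292507172), 0.030631154775619507) 91
[0.21881985 0.53124786 0.23048745] [-2.66477212e-04  1.94172234e-01  9.80967107e-01 -7.79769040e-04] [0.84864946 0.47161846 0.00168894]
```

>>> carry_out(moves=[{"tx": 3.05,"ty": -3.2,"tz": -1,"wx": 0,"wy": 0,"wz": 0.035,"claw": -1},{"tx": 3.05,"ty": -3.2,"tz": -1,"wx": 0,"wy": 0,"wz": 0.035,"claw": -1},{"tx": 3.05,"ty": -3.2,"tz": -1,"wx": 0,"wy": 0,"wz": 0.035,"claw": -1},{"tx": 3.05,"ty": -3.2,"tz": -1,"wx": 0,"wy": 0,"wz": 0.035,"claw": -1},{"tx": 3.05,"ty": -3.2,"tz": -1,"wx": 0,"wy": 0,"wz": 0.035,"claw": -1},{"tx": 3.05,"ty": -3.2,"tz": -1,"wx": 0,"wy": 0,"wz": 0.035,"claw": -1},{"tx": 3.05,"ty": -3.2,"tz": -1,"wx": 0,"wy": 0,"wz": 0.035,"claw": -1},{"tx": 3.05,"ty": -3.2,"tz": -1,"wx": 0,"wy": 0,"wz": 0.035,"claw": -1}], newtons=40)

```text
clock: 1.1
tcp_pos: [0.4637, 0.2744, 0.1507]
orientation: [-0.0, 0.055, 0.998, -0.0]
wrist_force: [0.4, 0.1, 0.2]
finger_gap: 0.0857
grip_force: 0.0
```

>>> carry_out(moves=[{"tx": 0,"ty": 0,"tz": -3,"wx": 0,"wy": 0,"wz": 0,"claw": -1},{"tx": 0,"ty": 0,"tz": -4,"wx": 0,"wy": 0,"wz": 0,"claw": -1},{"tx": 0,"ty": 0,"tz": -3,"wx": 0,"wy": 0,"wz": 0,"claw": -1},{"tx": 0,"ty": 0,"tz": -2,"wx": 0,"wy": 0,"wz": 0,"claw": -1},{"tx": 0,"ty": 0,"tz": -1.5,"wx": 0,"wy": 0,"wz": 0,"claw": -1},{"tx": 0,"ty": 0,"tz": -1,"wx": 0,"wy": 0,"wz": 0,"claw": -1},{"tx": 0,"ty": 0,"tz": -0.5,"wx": 0,"wy": 0,"wz": 0,"claw": -1},{"tx": 0,"ty": 0,"tz": 0,"wx": 0,"wy": 0,"wz": 0,"claw": -1}])

```text
clock: 2.1
tcp_pos: [0.4632, 0.2757, 0.0014]
orientation: [0.0, 0.055, 0.998, 0.0]
wrist_force: [-0.9, -0.9, -0.4]
finger_gap: 0.0854
grip_force: 0.0
```

>>> carry_out(moves=[{"tx": 0,"ty": 0,"tz": 0,"wx": 0,"wy": 0,"wz": 0,"claw": -0.5},{"tx": 0,"ty": 0,"tz": 0,"wx": 0,"wy": 0,"wz": 0,"claw": -0.2},{"tx": 0,"ty": 0,"tz": 0,"wx": 0,"wy": 0,"wz": 0,"claw": 0},{"tx": 0,"ty": 0,"tz": 0,"wx": 0,"wy": 0,"wz": 0,"claw": 0.2},{"tx": 0,"ty": 0,"tz": 0,"wx": 0,"wy": 0,"wz": 0,"claw": 0.4},{"tx": 0,"ty": 0,"tz": 0,"wx": 0,"wy": 0,"wz": 0,"claw": 1},{"tx": 0,"ty": 0,"tz": 0,"wx": 0,"wy": 0,"wz": 0,"claw": 1},{"tx": 0,"ty": 0,"tz": 0,"wx": 0,"wy": 0,"wz": 0,"claw": 1}])

```text
clock: 3.1
tcp_pos: [0.4633, 0.2757, 0.0021]
orientation: [0.0, 0.055, 0.998, 0.0]
wrist_force: [-1.4, -0.4, 5.2]
finger_gap: 0.0379
grip_force: 39.5
```

>>> carry_out(moves=[{"tx": 0,"ty": 0,"tz": 0.5,"wx": 0,"wy": 0,"wz": 0,"claw": 1},{"tx": 0,"ty": 0,"tz": 1.5,"wx": 0,"wy": 0,"wz": 0,"claw": 1},{"tx": 0,"ty": 0,"tz": 3,"wx": 0,"wy": 0,"wz": 0,"claw": 1},{"tx": 0,"ty": 0,"tz": 4,"wx": 0,"wy": 0,"wz": 0,"claw": 1},{"tx": 0,"ty": 0,"tz": 4,"wx": 0,"wy": 0,"wz": 0,"claw": 1},{"tx": 0,"ty": 0,"tz": 3,"wx": 0,"wy": 0,"wz": 0,"claw": 1},{"tx": 0,"ty": 0,"tz": 2,"wx": 0,"wy": 0,"wz": 0,"claw": 1},{"tx": 0,"ty": 0,"tz": 0.5,"wx": 0,"wy": 0,"wz": 0,"claw": 1}])

```text
clock: 4.1
tcp_pos: [0.464, 0.2761, 0.1887]
orientation: [0.002, 0.055, 0.998, 0.001]
wrist_force: [-0.0, 0.2, -1.0]
finger_gap: 0.0379
grip_force: 40.2
```

>>> carry_out(moves=[{"tx": 0.2,"ty": -2,"tz": 0,"wx": 0,"wy": 0,"wz": 0,"claw": 1},{"tx": 0.5,"ty": -4.5,"tz": 0,"wx": 0,"wy": 0,"wz": 0,"claw": 1},{"tx": 0.8,"ty": -5.7,"tz": 0,"wx": 0,"wy": 0,"wz": 0,"claw": 1},{"tx": 0.8,"ty": -5.7,"tz": 0,"wx": 0,"wy": 0,"wz": 0,"claw": 1},{"tx": 0.8,"ty": -5.7,"tz": 0,"wx": 0,"wy": 0,"wz": 0,"claw": 1},{"tx": 0.7,"ty": -5.5,"tz": 0,"wx": 0,"wy": 0,"wz": 0,"claw": 1},{"tx": 0.5,"ty": -4,"tz": 0,"wx": 0,"wy": 0,"wz": 0,"claw": 1},{"tx": 0.2,"ty": -1.9,"tz": 0,"wx": 0,"wy": 0,"wz": 0,"claw": 1}])

```text
clock: 5.1
tcp_pos: [0.507, -0.0769, 0.1852]
orientation: [-0.001, 0.057, 0.998, 0.0]
wrist_force: [-0.4, 0.0, -0.5]
finger_gap: 0.038
grip_force: 40.3
```

>>> carry_out(moves=[{"tx": 0,"ty": 0,"tz": -2,"wx": 0,"wy": 0,"wz": 0,"claw": 1},{"tx": 0,"ty": 0,"tz": -3,"wx": 0,"wy": 0,"wz": 0,"claw": 1},{"tx": 0,"ty": 0,"tz": -2,"wx": 0,"wy": 0,"wz": 0,"claw": 1},{"tx": 0,"ty": 0,"tz": -1,"wx": 0,"wy": 0,"wz": 0,"claw": 1},{"tx": 0,"ty": 0,"tz": -0.5,"wx": 0,"wy": 0,"wz": 0,"claw": 1},{"tx": 0,"ty": 0,"tz": 0,"wx": 0,"wy": 0,"wz": 0,"claw": 1}])

```text
clock: 5.85
tcp_pos: [0.5081, -0.0742, 0.1015]
orientation: [0.0, 0.055, 0.998, 0.0]
wrist_force: [-0.7, 0.9, -0.8]
finger_gap: 0.0382
grip_force: 40.3
```

```bash
python3 - <<'E'
from h import *
s=env.get_state();print(s["tcp_pos"],s["finger_gap"],s["wrist_force"])
out=[]
for n in("top","side"):
    c=read_camera(n); np.savez(f"{n}1.npz",**c); W=cloud(c); h=cv2.cvtColor(c["image"],cv2.COLOR_BGR2HSV)
    y=(h[...,0]>18)&(h[...,0]<33)&(h[...,1]>150)&(np.hypot(W[...,0]-.508,W[...,1]+.075)<.06)&(W[...,2]>.07)
    p=W[y]; print(n,len(p)); 
    if len(p): print(p.mean(0).round(4),p.min(0).round(4),p.max(0).round(4))
    T=c["camera_from_world"]@np.array([.508,-.075,.09,1]); u=int(T[0]/T[2]*c["fx"]+c["cx"]);v=int(T[1]/T[2]*c["fy"]+c["cy"])
    out.append(cv2.resize(c["image"][v-40:v+40,u-40:u+40],(400,400),interpolation=2)); print(u,v)
cv2.imwrite("pics/ring1.png",np.hstack(out))
E
```

```text
[ 0.50813817 -0.07424562  0.10149164] 0.03815435829562945 [-0.67646516  0.90670616 -0.77145208]
top 0
364 214
side 33
[ 0.4967 -0.067   0.1112] [ 0.4892 -0.0894  0.1038] [ 0.5241 -0.0481  0.1239]
346 175
```

View pics/ring1.png

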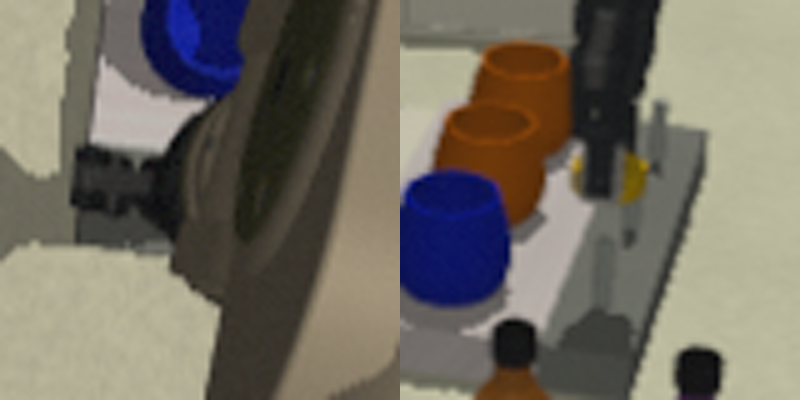

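The side crop shows the ring, level in the fingers, at crop x 572–648. The left post is below it at about (603,240–310). I compare the ring's silhouette with the post numerically.

```bash
python3 - <<'E'
from h import *
c=dict(np.load("side1.npz")); h=cv2.cvtColor(c["image"],cv2.COLOR_BGR2HSV)
def pr(p):
    T=c["camera_from_world"]@np.array([*p,1]); return T[0]/T[2]*c["fx"]+c["cx"],T[1]/T[2]*c["fy"]+c["cy"]
y=((h[...,0]>15)&(h[...,0]<35)&(h[...,1]>130)); y[:160]=0;y[180:]=0;y[:,:335]=0;y[:,362:]=0
v,u=np.nonzero(y)
for r in range(v.min(),v.max()+1):
    k=u[v==r]; print(r,k.min() if len(k) else "",k.max() if len(k) else "")
for x in(.503,.508,.513):
    print(x,"ringL/R z.104",pr((x+.02,-.0748,.108)),pr((x-.02,-.0748,.108)),"c",pr((x,-.0748,.108)))
print("post",pr((.508,-.0748,.068)),pr((.508,-.0748,.03)))
g=cv2.cvtColor(c["image"],cv2.COLOR_BGR2GRAY)
c0=dict(np.load("side0.npz"));g0=cv2.cvtColor(c0["image"],cv2.COLOR_BGR2GRAY)
for r in(182,186,190,194,198): print(r,g[r,338:358].tolist(),"|",g0[r,338:358].tolist())
E
```

```text
165 352 352
166 351 352
167 341 354
168 341 355
169 341 354
170 351 354
171 351 354
172 351 354
173 351 353
174 350 353
175 350 351
0.503 ringL/R z.104 (np.float64(341.2667680754294), np.float64(168.88498504357887)) (np.float64(356.5490056886236), np.float64(170.02781578854746)) c (np.float64(348.89486586434424), np.float64(169.45542668304614))
0.508 ringL/R z.104 (np.float64(339.36379712792103), np.float64(168.7426777610565)) (np.float64(354.63302200173655), np.float64(169.88453539207316)) c (np.float64(346.9854051745746), np.float64(169.3126340869741))
0.513 ringL/R z.104 (np.float64(337.4624434463939), np.float64(168.60049142033162)) (np.float64(352.71867219418516), np.float64(169.74137717977015)) c (np.float64(345.07757002916526), np.float64(169.16996305177025))
post (np.float64(346.16094375459886), np.float64(182.65737093984427)) (np.float64(345.40483760683315), np.float64(194.89570899945434))
182 [173, 174, 175, 173, 142, 108, 107, 100, 90, 93, 102, 107, 88, 63, 61, 90, 108, 108, 108, 108] | [164, 165, 165, 164, 135, 102, 100, 108, 119, 122, 112, 104, 82, 59, 59, 86, 102, 102, 102, 101]
186 [174, 175, 149, 114, 108, 108, 102, 91, 88, 92, 94, 103, 108, 108, 109, 109, 109, 110, 110, 109] | [164, 166, 141, 108, 103, 102, 97, 86, 85, 87, 90, 99, 102, 102, 103, 104, 105, 104, 103, 104]
190 [163, 131, 109, 109, 107, 108, 96, 87, 90, 90, 93, 104, 108, 108, 107, 108, 108, 109, 109, 88] | [155, 124, 102, 102, 101, 102, 92, 83, 85, 85, 88, 99, 102, 102, 102, 102, 101, 103, 103, 84]
194 [107, 107, 108, 108, 108, 108, 97, 88, 90, 90, 99, 108, 109, 109, 109, 109, 108, 106, 82, 55] | [101, 102, 102, 102, 101, 102, 92, 83, 86, 85, 94, 102, 103, 104, 102, 103, 102, 100, 78, 53]
198 [108, 108, 107, 102, 80, 61, 60, 62, 62, 61, 60, 61, 61, 85, 104, 110, 99, 72, 59, 146] | [103, 102, 102, 101, 100, 102, 82, 58, 58, 57, 86, 101, 102, 101, 103, 102, 93, 68, 57, 138]
```

>>> carry_out(moves=[{"tx": 0,"ty": 0,"tz": -1,"wx": 0,"wy": 0,"wz": 0,"claw": 1},{"tx": 0,"ty": 0,"tz": -1,"wx": 0,"wy": 0,"wz": 0,"claw": 1},{"tx": 0,"ty": 0,"tz": -0.7,"wx": 0,"wy": 0,"wz": 0,"claw": 1},{"tx": 0,"ty": 0,"tz": -0.5,"wx": 0,"wy": 0,"wz": 0,"claw": 1},{"tx": 0,"ty": 0,"tz": -0.5,"wx": 0,"wy": 0,"wz": 0,"claw": 1},{"tx": 0,"ty": 0,"tz": -0.3,"wx": 0,"wy": 0,"wz": 0,"claw": 1},{"tx": 0,"ty": 0,"tz": 0,"wx": 0,"wy": 0,"wz": 0,"claw": 1}])

```text
clock: 6.82
tcp_pos: [0.508, -0.0743, 0.0612]
orientation: [-0.0, 0.055, 0.998, 0.0]
wrist_force: [-0.7, -1.2, -1.1]
finger_gap: 0.0383
grip_force: 40.3
```

>>> carry_out(moves=[{"tx": 0,"ty": 0,"tz": -0.7,"wx": 0,"wy": 0,"wz": 0,"claw": 1},{"tx": 0,"ty": 0,"tz": -0.8,"wx": 0,"wy": 0,"wz": 0,"claw": 1},{"tx": 0,"ty": 0,"tz": -0.7,"wx": 0,"wy": 0,"wz": 0,"claw": 1},{"tx": 0,"ty": 0,"tz": -0.4,"wx": 0,"wy": 0,"wz": 0,"claw": 1},{"tx": 0,"ty": 0,"tz": -0.3,"wx": 0,"wy": 0,"wz": 0,"claw": 1},{"tx": 0,"ty": 0,"tz": 0,"wx": 0,"wy": 0,"wz": 0,"claw": 1}])

```text
clock: 7.58
tcp_pos: [0.508, -0.0743, 0.0321]
orientation: [-0.0, 0.055, 0.998, 0.0]
wrist_force: [0.1, -0.5, 0.6]
finger_gap: 0.0382
grip_force: 40.3
```

>>> carry_out(moves=[{"tx": 0,"ty": 0,"tz": 0,"wx": 0,"wy": 0,"wz": 0,"claw": 0},{"tx": 0,"ty": 0,"tz": 0,"wx": 0,"wy": 0,"wz": 0,"claw": -0.5},{"tx": 0,"ty": 0,"tz": 0,"wx": 0,"wy": 0,"wz": 0,"claw": -0.8},{"tx": 0,"ty": 0,"tz": 0,"wx": 0,"wy": 0,"wz": 0,"claw": -0.8},{"tx": 0,"ty": 0,"tz": 1,"wx": 0,"wy": 0,"wz": 0,"claw": -0.8},{"tx": 0,"ty": 0,"tz": 3,"wx": 0,"wy": 0,"wz": 0,"claw": -0.8},{"tx": 0,"ty": 0,"tz": 5,"wx": 0,"wy": 0,"wz": 0,"claw": -0.8},{"tx": 0,"ty": 0,"tz": 6,"wx": 0,"wy": 0,"wz": 0,"claw": -0.8}])

```text
clock: 8.57
tcp_pos: [0.5072, -0.0741, 0.1837]
orientation: [-0.001, 0.055, 0.998, 0.0]
wrist_force: [1.5, -0.4, -0.0]
finger_gap: 0.0767
grip_force: 0.0
```

>>> carry_out(moves=[{"tx": 0,"ty": 0,"tz": 5,"wx": 0,"wy": 0,"wz": 0,"claw": -1},{"tx": 0.8,"ty": 3,"tz": 3,"wx": 0,"wy": 0,"wz": 0,"claw": -1},{"tx": 1.4,"ty": 5.5,"tz": 0,"wx": 0,"wy": 0,"wz": 0,"claw": -1},{"tx": 1.7,"ty": 5.8,"tz": 0,"wx": 0,"wy": 0,"wz": 0,"claw": -1},{"tx": 1.7,"ty": 5.8,"tz": 0,"wx": 0,"wy": 0,"wz": 0,"claw": -1},{"tx": 1.7,"ty": 5.8,"tz": 0,"wx": 0,"wy": 0,"wz": 0,"claw": -1},{"tx": 1.3,"ty": 5.5,"tz": 0,"wx": 0,"wy": 0,"wz": 0,"claw": -1},{"tx": 0.8,"ty": 3.6,"tz": 0,"wx": 0,"wy": 0,"wz": 0,"claw": -1}])

```text
clock: 9.57
tcp_pos: [0.602, 0.2784, 0.2627]
orientation: [0.0, 0.054, 0.999, 0.0]
wrist_force: [-0.1, -0.8, -0.3]
finger_gap: 0.0854
grip_force: 0.0
```

```bash
python3 - <<'E'
from h import *
print(env.get_state()["tcp_pos"])
o=[]
for n,b in(("top",(330,430,150,230)),("side",(300,380,140,220))):
    c=read_camera(n); np.savez(f"{n}2.npz",**c)
    o.append(cv2.resize(c["image"][b[2]:b[3],b[0]:b[1]],(400,400),interpolation=2))
    W=cloud(c);h=cv2.cvtColor(c["image"],cv2.COLOR_BGR2HSV)
    y=(h[...,0]>18)&(h[...,0]<33)&(h[...,1]>130)&(np.hypot(W[...,0]-.508,W[...,1]+.075)<.04)
    p=W[y]; print(n,len(p),p.mean(0).round(4),p.min(0).round(4),p.max(0).round(4))
cv2.imwrite("pics/ring2.png",np.hstack(o))
E
```

```text
[0.60200105 0.27840212 0.26270998]
top 177 [ 0.5081 -0.0738  0.04  ] [ 0.4903 -0.0945  0.0262] [ 0.5263 -0.0556  0.0661]
side 123 [ 0.5065 -0.0669  0.0376] [ 0.4882 -0.1126  0.0265] [ 0.5257 -0.0494  0.0457]
```

View pics/ring2.png

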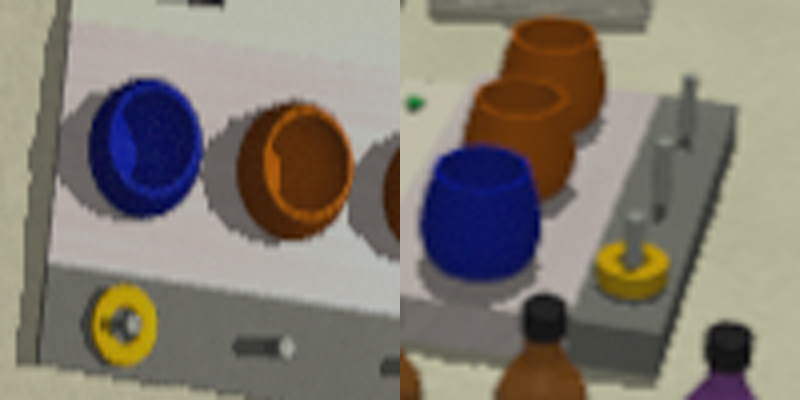

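The picture shows the ring flat on the ledge around the left post (side crop (632,268), top crop (125,325)), released, with the glasses undisturbed. Next is the sensor.

>>> carry_out(moves=[{"tx": 0,"ty": 0,"tz": -2,"wx": 0,"wy": 0,"wz": 0,"claw": -1},{"tx": 0,"ty": 0,"tz": -4,"wx": 0,"wy": 0,"wz": 0,"claw": -1},{"tx": 0,"ty": 0,"tz": -3,"wx": 0,"wy": 0,"wz": 0,"claw": -1},{"tx": 0,"ty": 0,"tz": -1,"wx": 0,"wy": 0,"wz": 0,"claw": -1},{"tx": 0,"ty": 0,"tz": 0,"wx": 0,"wy": 0,"wz": 0,"claw": -1},{"tx": 0,"ty": 0,"tz": 0,"wx": 0,"wy": 0,"wz": 0,"claw": -1}])

```text
clock: 10.42
tcp_pos: [0.603, 0.2757, 0.1642]
orientation: [0.001, 0.056, 0.998, 0.001]
wrist_force: [-0.6, -0.3, 0.0]
finger_gap: 0.0855
grip_force: 0.0
```

>>> carry_out(moves=[{"tx": 0,"ty": 0,"tz": -2,"wx": 0,"wy": 0,"wz": 0,"claw": -1},{"tx": 0,"ty": 0,"tz": -3,"wx": 0,"wy": 0,"wz": 0,"claw": -1},{"tx": 0,"ty": 0,"tz": -2.5,"wx": 0,"wy": 0,"wz": 0,"claw": -1},{"tx": 0,"ty": 0,"tz": -1.5,"wx": 0,"wy": 0,"wz": 0,"claw": -1},{"tx": 0,"ty": 0,"tz": -0.9,"wx": 0,"wy": 0,"wz": 0,"claw": -1},{"tx": 0,"ty": 0,"tz": 0,"wx": 0,"wy": 0,"wz": 0,"claw": -1}])

```text
clock: 11.18
tcp_pos: [0.6022, 0.2757, 0.0635]
orientation: [0.0, 0.055, 0.998, 0.0]
wrist_force: [0.3, 0.7, 0.6]
finger_gap: 0.0853
grip_force: 0.0
```

>>> carry_out(moves=[{"tx": 0,"ty": 0,"tz": 0,"wx": 0,"wy": 0,"wz": 0,"claw": -0.3},{"tx": 0,"ty": 0,"tz": 0,"wx": 0,"wy": 0,"wz": 0,"claw": 0},{"tx": 0,"ty": 0,"tz": 0,"wx": 0,"wy": 0,"wz": 0,"claw": 0.2},{"tx": 0,"ty": 0,"tz": 0,"wx": 0,"wy": 0,"wz": 0,"claw": 0.3},{"tx": 0,"ty": 0,"tz": 0,"wx": 0,"wy": 0,"wz": 0,"claw": 0.4},{"tx": 0,"ty": 0,"tz": 0,"wx": 0,"wy": 0,"wz": 0,"claw": 1},{"tx": 0,"ty": 0,"tz": 0,"wx": 0,"wy": 0,"wz": 0,"claw": 1},{"tx": 0,"ty": 0,"tz": 0,"wx": 0,"wy": 0,"wz": 0,"claw": 1}], newtons=60)

```text
clock: 12.18
tcp_pos: [0.6022, 0.2756, 0.0637]
orientation: [0.0, 0.055, 0.998, 0.0]
wrist_force: [-0.7, -1.8, 5.2]
finger_gap: 0.0267
grip_force: 58.7
```

>>> carry_out(moves=[{"tx": 0,"ty": 0,"tz": 0.4,"wx": 0,"wy": 0,"wz": 0,"claw": 1},{"tx": 0,"ty": 0,"tz": 1.2,"wx": 0,"wy": 0,"wz": 0,"claw": 1},{"tx": 0,"ty": 0,"tz": 2.8,"wx": 0,"wy": 0,"wz": 0,"claw": 1},{"tx": 0,"ty": 0,"tz": 4,"wx": 0,"wy": 0,"wz": 0,"claw": 1},{"tx": 0,"ty": 0,"tz": 4,"wx": 0,"wy": 0,"wz": 0,"claw": 1},{"tx": 0,"ty": 0,"tz": 3,"wx": 0,"wy": 0,"wz": 0,"claw": 1},{"tx": 0,"ty": 0,"tz": 1.2,"wx": 0,"wy": 0,"wz": 0,"claw": 1},{"tx": 0,"ty": 0,"tz": 0.4,"wx": 0,"wy": 0,"wz": 0,"claw": 1}])

```text
clock: 13.18
tcp_pos: [0.6021, 0.2758, 0.2335]
orientation: [0.0, 0.055, 0.998, 0.0]
wrist_force: [0.0, 0.6, -2.6]
finger_gap: 0.0267
grip_force: 59.2
```

```bash
python3 - <<'E'
from h import *
s=env.get_state();print(s["tcp_pos"],s["finger_gap"])
c=read_camera("side");W=cloud(c);np.savez("side3.npz",**c)
T=c["camera_from_world"]@np.array([.602,.276,.21,1]); u=int(T[0]/T[2]*c["fx"]+c["cx"]);v=int(T[1]/T[2]*c["fy"]+c["cy"])
cv2.imwrite("pics/sens.png",cv2.resize(c["image"][max(v-50,0):v+50,u-50:u+50],(500,500),interpolation=2))
h=cv2.cvtColor(c["image"],cv2.COLOR_BGR2HSV)
m=(np.hypot(W[...,0]-.602,W[...,1]-.276)<.04)&(W[...,2]<.225)&(W[...,2]>.15)
p=W[m];print(len(p),p[:,2].min(),p.min(0),p.max(0))
for a in np.arange(.17,.225,.006):
    q=p[abs(p[:,2]-a)<.003]
    if len(q): print(a.round(3),len(q),q[:,0].min().round(4),q[:,0].max().round(4),q[:,1].min().round(4),q[:,1].max().round(4))
E
```

```text
[0.60209669 0.27576602 0.23354093] 0.02666817642437008
676 0.17865788930084875 [0.57427498 0.26538814 0.17865789] [0.62886953 0.30575541 0.22499211]
0.176 1 0.5792 0.5792 0.289 0.289
0.182 69 0.5744 0.6286 0.2711 0.3049
0.188 82 0.5743 0.6282 0.2738 0.3058
0.194 84 0.5743 0.6275 0.2729 0.3053
0.2 143 0.5743 0.6289 0.2654 0.3047
0.206 125 0.5792 0.6249 0.2676 0.3
0.212 94 0.5833 0.6194 0.2704 0.2973
0.218 48 0.5881 0.6157 0.2739 0.2922
0.224 30 0.588 0.6149 0.278 0.291
```

View pics/sens.png

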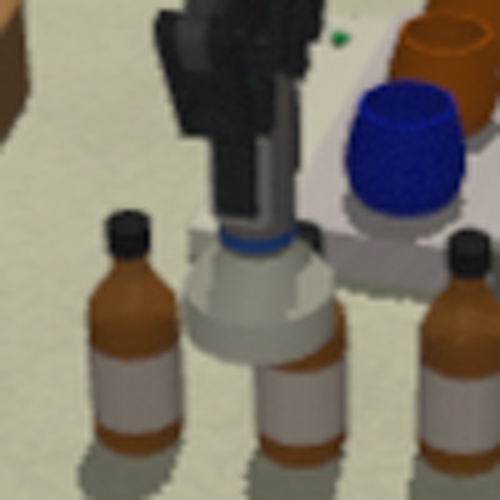

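The crop shows the sensor hanging upright with the bell (260,310) down and nothing slipped; its underside is at z≈0.18. I carry it over the bottles.

>>> carry_out(moves=[{"tx": 0,"ty": -1,"tz": 0,"wx": 0,"wy": 0,"wz": 0,"claw": 1},{"tx": 0,"ty": -2.5,"tz": 0,"wx": 0,"wy": 0,"wz": 0,"claw": 1},{"tx": -0.1,"ty": -3.5,"tz": 0,"wx": 0,"wy": 0,"wz": 0,"claw": 1},{"tx": -0.1,"ty": -4,"tz": 0,"wx": 0,"wy": 0,"wz": 0,"claw": 1},{"tx": -0.1,"ty": -4,"tz": 0,"wx": 0,"wy": 0,"wz": 0,"claw": 1},{"tx": -0.1,"ty": -4,"tz": 0,"wx": 0,"wy": 0,"wz": 0,"claw": 1},{"tx": -0.1,"ty": -4,"tz": 0,"wx": 0,"wy": 0,"wz": 0,"claw": 1},{"tx": -0.1,"ty": -4,"tz": 0,"wx": 0,"wy": 0,"wz": 0,"claw": 1}])

```text
clock: 14.22
tcp_pos: [0.5949, 0.0027, 0.2327]
orientation: [-0.001, 0.056, 0.998, -0.0]
wrist_force: [0.3, -0.3, -2.1]
finger_gap: 0.0268
grip_force: 59.3
```

>>> carry_out(moves=[{"tx": -0.1,"ty": -4,"tz": 0,"wx": 0,"wy": 0,"wz": 0,"claw": 1},{"tx": -0.1,"ty": -2.8,"tz": 0,"wx": 0,"wy": 0,"wz": 0,"claw": 1},{"tx": -0.1,"ty": -1.6,"tz": 0,"wx": 0,"wy": 0,"wz": 0,"claw": 1},{"tx": 0,"ty": -0.7,"tz": 0,"wx": 0,"wy": 0,"wz": 0,"claw": 1},{"tx": 0,"ty": 0,"tz": 0,"wx": 0,"wy": 0,"wz": 0,"claw": 1},{"tx": 0,"ty": 0,"tz": 0,"wx": 0,"wy": 0,"wz": 0,"claw": 1}])

```text
clock: 14.98
tcp_pos: [0.593, -0.0844, 0.2333]
orientation: [-0.0, 0.055, 0.998, 0.0]
wrist_force: [-0.1, -0.2, -2.5]
finger_gap: 0.0267
grip_force: 59.3
```

>>> carry_out(moves=[{"tx": 0,"ty": 0,"tz": -1,"wx": 0,"wy": 0,"wz": 0,"claw": 1},{"tx": 0,"ty": 0,"tz": -2,"wx": 0,"wy": 0,"wz": 0,"claw": 1},{"tx": 0,"ty": 0,"tz": -1.5,"wx": 0,"wy": 0,"wz": 0,"claw": 1},{"tx": 0,"ty": 0,"tz": -1,"wx": 0,"wy": 0,"wz": 0,"claw": 1},{"tx": 0,"ty": 0,"tz": -0.5,"wx": 0,"wy": 0,"wz": 0,"claw": 1},{"tx": 0,"ty": 0,"tz": 0,"wx": 0,"wy": 0,"wz": 0,"claw": 1},{"tx": 0,"ty": 0,"tz": 0,"wx": 0,"wy": 0,"wz": 0,"claw": 1}])

```text
clock: 15.85
tcp_pos: [0.5935, -0.0855, 0.1739]
orientation: [0.001, 0.055, 0.998, -0.0]
wrist_force: [-0.0, -0.4, -1.5]
finger_gap: 0.0269
grip_force: 59.3
```

```bash
cat > meas.py <<'E'
from h import *
import sys
s=env.get_state();print(s["tcp_pos"],s["finger_gap"])
c=read_camera("side");W=cloud(c);im=c["image"]
h=cv2.cvtColor(im,cv2.COLOR_BGR2HSV)
near=(np.hypot(W[...,0]-.593,W[...,1]+.085)<.042)
blue=near&(h[...,0]>110)&(h[...,0]<130)&(h[...,1]>180)&(W[...,2]>.03)
bell=near&(h[...,1]<60)&(h[...,2]>90)&(W[...,2]>.088)&(W[...,2]<.16)
def fit(p):  # circle with free centre, least squares
    A=np.c_[2*p[:,:2],np.ones(len(p))];s=np.linalg.lstsq(A,(p[:,:2]**2).sum(1),rcond=None)[0]
    return s[:2].round(4),np.sqrt(s[2]+s[0]**2+s[1]**2).round(4)
p=W[bell];zb=p[:,2].min();print("bell zmin",zb,len(p))
q=p[p[:,2]<zb+.017];print("bell fit",fit(q),q[:,:2].min(0),q[:,:2].max(0))
p=W[blue];print("glass zmax",p[:,2].max(),len(p))
for a in(.045,.055,.065):
    q=p[abs(p[:,2]-a)<.006];print(a,"glass fit",fit(q),q[:,0].min(),q[:,0].max(),q[:,1].max())
T=c["camera_from_world"]@np.array([.593,-.085,.1,1]); u=int(T[0]/T[2]*c["fx"]+c["cx"]);v=int(T[1]/T[2]*c["fy"]+c["cy"])
cv2.imwrite(sys.argv[1],cv2.resize(im[v-45:v+45,u-45:u+45],(540,540),interpolation=2))
E
python3 meas.py pics/over1.png
```

```text
[ 0.59345163 -0.08547686  0.17393985] 0.026880560059981788
bell zmin 0.12018856323930971 293
bell fit (array([ 0.5938, -0.0843]), np.float64(0.0267)) [ 0.56688038 -0.08103282] [ 0.61923903 -0.05425622]
glass zmax 0.08450095463680274 490
0.045 glass fit (array([ 0.5913, -0.0804]), np.float64(0.0293)) 0.5610357156363801 0.6172029606207174 -0.04550482536395195
0.055 glass fit (array([ 0.5921, -0.0839]), np.float64(0.0316)) 0.5591363563309786 0.6180688403485531 -0.049516052115336606
0.065 glass fit (array([ 0.5922, -0.0841]), np.float64(0.0298)) 0.5599148497916997 0.6180688403485531 -0.049516052115336606
```

View pics/over1.png

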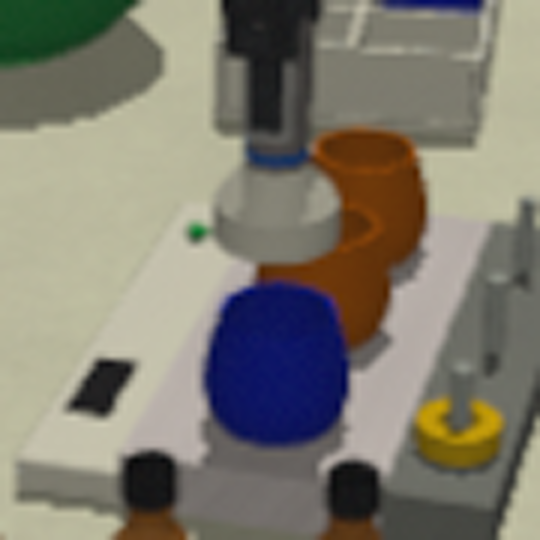

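The crop shows the bell (278,225) squarely above the blue glass (278,360), and the ring still on its post. I check sideways alignment by projecting the silhouettes.

```bash
python3 - <<'E'
from h import *
c=read_camera("side")
im=c["image"];h=cv2.cvtColor(im,cv2.COLOR_BGR2HSV)
def pr(p):
    T=c["camera_from_world"]@np.array([*p,1]); return np.array([T[0]/T[2]*c["fx"]+c["cx"],T[1]/T[2]*c["fy"]+c["cy"]])
g=pr((.593,-.085,.046));b=pr((.593,-.085,.129));print("pred",g,b,"px/m",(pr((.603,-.085,.046))-g)*100)
hb=(h[...,0]>108)&(h[...,0]<132)&(h[...,1]>150)
def edges(v,m):
    k=np.nonzero(m[v])[0];k=k[abs(k-g[0])<22];return k.min(),k.max(),(k.min()+k.max())/2
for v in range(int(g[1])-6,int(g[1])+7,3): print("blue",v,edges(v,hb))
for v in range(int(b[1])-4,int(b[1])+5,2): print("gray",v,im[v,int(b[0])-15:int(b[0])+16,0].tolist())
E
```

```text
pred [314.8897448  185.46850978] [315.40369588 158.03152901] px/m [-362.89870453  -28.65140373]
blue 179 (np.int64(305), np.int64(326), np.float64(315.5))
blue 182 (np.int64(305), np.int64(327), np.float64(316.0))
blue 185 (np.int64(305), np.int64(327), np.float64(316.0))
blue 188 (np.int64(305), np.int64(326), np.float64(315.5))
blue 191 (np.int64(306), np.int64(325), np.float64(315.5))
gray 154 [157, 156, 156, 157, 156, 145, 134, 130, 131, 132, 120, 111, 114, 114, 117, 119, 118, 118, 115, 113, 111, 126, 137, 137, 136, 117, 68, 10, 10, 10, 10]
gray 156 [163, 172, 172, 170, 169, 138, 117, 130, 132, 129, 118, 112, 115, 116, 118, 119, 119, 118, 116, 114, 112, 126, 136, 136, 137, 132, 93, 15, 10, 10, 10]
gray 158 [173, 165, 160, 162, 168, 134, 88, 96, 110, 115, 111, 113, 116, 118, 118, 120, 119, 116, 116, 114, 125, 129, 130, 126, 107, 91, 64, 16, 10, 10, 10]
gray 160 [154, 104, 56, 54, 96, 103, 90, 95, 100, 103, 106, 107, 106, 109, 110, 112, 111, 109, 109, 107, 107, 106, 102, 100, 95, 88, 61, 10, 10, 10, 10]
gray 162 [173, 145, 116, 135, 162, 158, 123, 100, 99, 103, 106, 107, 108, 109, 111, 110, 110, 111, 110, 108, 107, 105, 102, 99, 94, 77, 40, 10, 10, 10, 10]
```

>>> carry_out(moves=[{"tx": -0.06,"ty": 0,"tz": -0.6,"wx": 0,"wy": 0,"wz": 0,"claw": 1},{"tx": 0,"ty": 0,"tz": -0.8,"wx": 0,"wy": 0,"wz": 0,"claw": 1},{"tx": 0,"ty": 0,"tz": -0.6,"wx": 0,"wy": 0,"wz": 0,"claw": 1},{"tx": 0,"ty": 0,"tz": -0.4,"wx": 0,"wy": 0,"wz": 0,"claw": 1},{"tx": 0,"ty": 0,"tz": -0.2,"wx": 0,"wy": 0,"wz": 0,"claw": 1},{"tx": 0,"ty": 0,"tz": 0,"wx": 0,"wy": 0,"wz": 0,"claw": 1},{"tx": 0,"ty": 0,"tz": 0,"wx": 0,"wy": 0,"wz": 0,"claw": 1},{"tx": 0,"ty": 0,"tz": 0,"wx": 0,"wy": 0,"wz": 0,"claw": 1}])

```text
clock: 16.95
tcp_pos: [0.5926, -0.0854, 0.1476]
orientation: [0.0, 0.055, 0.998, -0.0]
wrist_force: [-0.5, -0.7, -2.3]
finger_gap: 0.0264
grip_force: 59.3
```

```bash
python3 meas.py pics/over2.png
```

```text
[ 0.59264467 -0.0853737   0.14759869] 0.02639848878173159
bell zmin 0.09210475330766732 300
bell fit (array([ 0.5926, -0.0841]), np.float64(0.0268)) [ 0.56581216 -0.07932925] [ 0.61926707 -0.05484766]
glass zmax 0.27401545876446903 417
0.045 glass fit (array([ 0.5921, -0.084 ]), np.float64(0.0321)) 0.5594317979285515 0.6167256330669497 -0.049065207062796934
0.055 glass fit (array([ 0.5921, -0.0841]), np.float64(0.0321)) 0.5594109770083584 0.6175971317592368 -0.0486955293384812
0.065 glass fit (array([ 0.5922, -0.0842]), np.float64(0.03)) 0.5597710356123191 0.6181917177812605 -0.05068409456491629
```

View pics/over2.png

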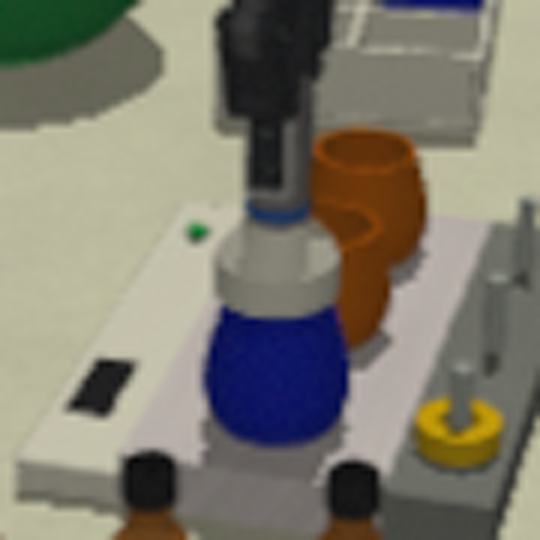

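The picture shows the bell centred just above the glass mouth at (278,300). Both circle fits agree to about 0.5 mm, the gap is about 1 cm, and the arm is steady with the grip at 59 N.

```bash
python3 -c "
from workcell import env
print(env.hand_in())"
```

```text
the job is handed in; nothing more can be done
None
```

The job is handed in; the result was not reported. The yellow ring is released flat on the ledge around the left post, in front of the blue glass. The sensor went over the bottles and is held upright, centred about 1 cm above the blue glass, at about 17 s on the clock.

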